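# Set the feed portion on the aquarium dispenser

## Robot

A 7-joint arm with a two-finger parallel gripper is mounted at the origin on the work surface. World frame = base frame: x ahead of the robot, y to its left, z up, the work surface at z = 0. Lengths are in m, angles in rad, forces in N, time in s.
With the tool pointing down it reaches from about 0.4 to 0.85 m from the base axis. Payload 4.5 kg.
Tool frame: the origin (TCP) lies midway between the tips of the shut fingers; the grasp point (between the pads) lies 19 mm behind it; z points along the fingers, y is the line along which they close (so a half turn about z gives the same grasp; the last joint's range is limited). The gripper opens to 88 mm and grips with 3 to 60 N. Pads are 18 mm wide; open, the fingers measure 123 mm over their backs; the gripper's body (75 mm by 187 mm) begins 45 mm behind the grasp point.
Start: joints at [1.235, 0.689, -0.195, 1.565, 0.157, 0.902, -0.215], TCP at [0.226, -0.583, 0.239] pointing down, gripper open.
Joint ranges: [-3.01, 3.01], [-0.46, 2.08], [-1.47, 1.51], [0.13, 2.56], [-1, 4.14], [0.04, 2.09], [-2.66, 2.66]. Speed limits (rad/s): [2.57, 2.57, 3.14, 3.14, 3.14, 3.14, 3.14].

## Interface

Orientations are given as a unit quaternion [x, y, z, w].
In Python, from plant import r gives the robot as it stands.
- The arm moves only by the tool carry_out, never from a script. Its argument "plan" is a list of rows, each an object with "rot": the turn, a rotation vector about the tool's x, y, z in rad, a list of three; "xyz": the shift along the tool's x, y, z in m, a list of three; "grip": the closure in counts, from 0 (fully open) to 255 (shut). In form: [{"rot": [wx, wy, wz], "xyz": [dx, dy, dz], "grip": grip}, ...]. A call has 1 to 8 rows; each row is the pose to reach, as a shift and turn from the pose commanded when the call began, along the tool's axes at that moment; what a row does not reach only later rows make up. A row lasts 1/12 s, in which the tool goes at most 41.7 mm and 7.16 degrees, less where a joint would pass 70% of its speed; a pose out of reach is approached as far as the arm can. A call with a gripper value outside its range is refused whole. The fingers move at their own pace and stop on an object; "squeeze" is the grip in N (left out, the last holds). Time passes only in rows, so rows that repeat a pose let the fingers close. It gives the time, the measured TCP pose, the force, the opening and the grip force at its end, in the units of the state.
- r.get_state(): the state, without advancing time (a new reading comes with each control period).
- r.snapshot(name): name is "scene" or "top"; returns the picture (400x640x3 uint8, red, green, blue); there is no depth.
- r.camera_params(name): a dict with "fx", "fy", "cx", "cy" (pixels), "distortion" ([k1, k2, p1, p2, k3] as OpenCV has them; the pictures are not rectified), "position" and "attitude" of the camera in the world. Camera axes: x right, y down, z forward; pixel columns grow to the right and rows downward; lengths in m; the calibration is good to about 2 mm. A picture is of the moment at which its call begins. camera_params takes no time and is no camera call.
- r.finish_job(): hands the job in; it is judged then, once.
The state is a dict: "clock": time; "q": joint angles; "qd": joint speeds; "joint_torque": joint torques, N m; "tool_pos": TCP position; "eef_rot": TCP orientation; "contact_force": force on the tool from outside, world axes, zero at the start; "moment": the same for the moment, N m; "opening": opening from 0.0 (shut) to 1.0 (fully open); "finger_force": force on a finger pad.
Only numpy, scipy, OpenCV 4.12 (cv2) and the standard library are available. Lean on these libraries where they do the work, as an engineer would, in place of code of your own. Each camera call takes 0.05 s, during which the arm holds its last target. There are 200 camera calls.

## Task

On the grey feed dispenser, roll the recessed orange thumbwheel with a fingertip until the tip of the red hand in its window is level with the green bar (not one of another colour), pressing the wheel only gently, never with more than 15 N. Only then press the blue button fully down to store the portion, let it come back up, and move away leaving the red hand there. Leave everything else on the shelf alone.

Things in the scene. Friction and masses are not known exactly. Their poses are not given: they have to be found in the camera images.
- dispenser: Grey plastic feed dispenser fixed to the shelf: a box 170 (x) x 150 (y) x 110 mm high, origin in the centre of its underside, x away from its spout, z up. On its flat top: the thumbwheel's slot; the blue button; a clear window (114 x 36 mm, 48 mm high, centre at x -20, y 53 mm) with hand and marks in it; a hopper of 21 mm radius, 32 mm high, at x 61, y 48 mm.
- wheel_slot (a point): Centre of the black slot in the dispenser's top, at the level of the top, over the axle of the orange ribbed thumbwheel (56 mm diameter, 12 mm wide). Axes as the dispenser's; the axle lies along y. Only the wheel's crest comes out; how far differs each time, 5 to 14 mm above the top, and is not reported: find it by touch. A fingertip rolls it about its own width per stroke.
- thumbwheel (a joint): Turn of wheel and hand in rad: 0 with the hand upright, plus when crest and hand go to the dispenser's +x; 1 rad = 28 mm of rim; starts within +-0.3, stops at +-1.1, stays where left. The wheel is sprung, yields downwards 0.2 mm per N (6 mm at most) and turns against a drag of some 4 N at the rim: bear on it with about 6 to 12 N or it slips. The red hand in the window is fixed to it, 55 mm from axle to tip.
- green_mark: Green upright bar, 5 (x) x 14 (y) x 22 mm high, fixed in the window behind the hand; origin in the centre of its underside, axes as the dispenser's. It sits 41 or 26 mm to either side (dispenser x) of wheel_slot; the hand's tip is level with it at +-0.85 or +-0.50 rad: 0.055 x sin(turn) = its x from wheel_slot. Bars of other colours at the other three places are not to be used.
- store_button (a joint): Travel of the blue button in m: 0 up, 0.006 fully down; a spring of about 5 N at full travel brings it back up.
- store_button_top (a point): Centre of the top face of the blue round button (28 mm across) in its black housing on the dispenser's top, pressed straight down. It lies 78 mm towards +x and 15 mm towards -y of wheel_slot.
- bowl_mid (a point): Bystander: small stainless bowl, 110 mm across, 45 mm high, loose on the shelf; the point is its centre, about half-way up.
- jar_mid (a point): Bystander: white ceramic jar with lid and knob, 90 mm across, 110 mm high, loose on the shelf; the point is its centre, about half-way up.
- scoop_mid (a point): Bystander: turquoise plastic scoop lying flat, about 135 mm long, 24 mm high, loose on the shelf; the point is its centre, about half-way up.
- cleaner_mid (a point): Bystander: black magnetic glass cleaner lying flat, 75 x 45 x 31 mm, loose on the shelf; the point is its centre, about half-way up.
- tin_mid (a point): Bystander: white feed tin with a blue band, 70 mm across, 90 mm high, loose on the shelf; the point is its centre, about half-way up.
- drops_mid (a point): Bystander: small amber bottle, 36 mm across, 85 mm high, loose on the shelf; the point is its centre, about half-way up.

How it is judged:
By the outcome, as a careful person would: the job done as asked, in the order asked, and still so for the second after the job is handed in, with the robot touching nothing.
It also fails if it takes over 51 s, if anything falls off the work surface, if the arm or the gripper's body presses on something with over 40 N, if the wrist force passes 120 N, or if a joint passes its speed limit or range.

## Working session

There is one attempt and no reset: what is moved stays moved. The work goes in short steps, Python scripts to look and compute and a tool call to move; the robot and the scene stay as the last step left them, time stands still between calls to the robot, and variables do not carry over. Pictures are saved under pics/ and viewed, at most 10 in all, crops included, and the job is handed in when it is done.

Besides the shell and the picture viewer there is one more tool, called after "Request:" by a JSON object that holds its "name" and its "arguments", one argument or row to a line. carry_out: Moves the arm, as the interface text tells. Its arguments: {"type":"object","properties":{"plan":{"type":"array"},"squeeze":{"type":"number"}},"required":["plan"]}

```bash
mkdir -p pics; ls
python3 - <<'E'
from plant import r
import cv2
for n in ("scene","top"):
    im=r.snapshot(n); cv2.imwrite(f"pics/{n}0.png",im[...,::-1]); print(n,r.camera_params(n))
print(r.get_state())
E
```

```text
pics
scene {'fx': 494.13412686348966, 'fy': 494.13412686348966, 'cx': 315.3866567766143, 'cy': 214.9934823552217, 'distortion': array([0.00369518, 0.        , 0.        , 0.        , 0.        ]), 'position': array([1.15941242, 0.07790289, 1.05208668]), 'attitude': array([ 0.63264559,  0.71430545, -0.22815461, -0.19357882])}
top {'fx': 410.4174927016165, 'fy': 410.4174927016165, 'cx': 319.2455290308596, 'cy': 197.04775442995717, 'distortion': array([0.01184856, 0.        , 0.        , 0.        , 0.        ]), 'position': array([ 0.43734949, -0.00881407,  1.19861795]), 'attitude': array([ 0.71202255, -0.70027156,  0.04168383, -0.03010124])}
{'clock': 0.1, 'q': array([ 1.23479747,  0.68985174, -0.19450346,  1.56620557,  0.15727025,
        0.90252621, -0.21513856]), 'qd': array([ 0.00120675, -0.00178105,  0.00140066, -0.00227045, -0.00032305,
        0.00137351,  0.00047147]), 'joint_torque': array([-3.38877246e-03, -5.28502429e+01, -1.27170246e+00, -1.53836936e+01,
       -5.25989465e-02,  1.97454043e-03,  7.01954309e-05]), 'tool_pos': array([ 0.22564808, -0.58224862,  0.23802919]), 'eef_rot': array([ 9.82954225e-01,  1.83848710e-01, -2.02284810e-04, -7.76484207e-04]), 'contact_force': array([ 0.03804727, -0.25753681, -0.56770939]), 'moment': array([-0.06038238, -0.06864727,  0.06754202]), 'finger_force': 0.0, 'opening': 1.0010426169711593}
```

View pics/scene0.png

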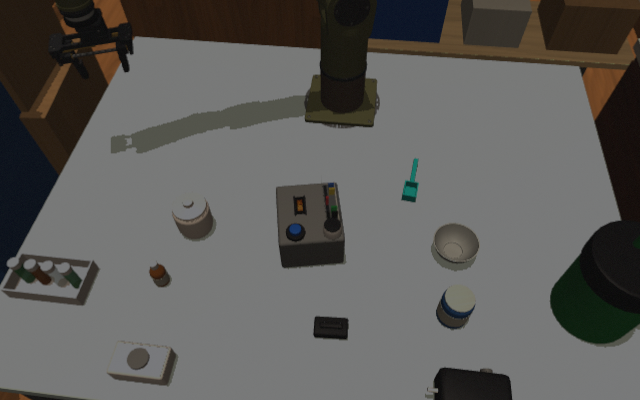

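View pics/top0.png

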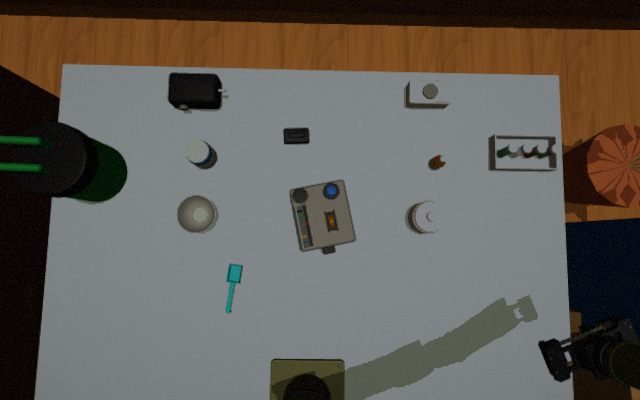

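The dispenser is at about (323,215) in the top view and (310,222) in the scene view. The wheel is at (332,221) and (299,205), the button at (331,191) and (295,231), and the window lies to the left in the top view. Next I'll enlarge both crops and measure.

```bash
cat > h.py <<'E'
import numpy as np, cv2
from scipy.spatial.transform import Rotation as R
from plant import r
def ray(n,uv):
    c=r.camera_params(n);K=np.array([[c['fx'],0,c['cx']],[0,c['fy'],c['cy']],[0,0,1]])
    p=cv2.undistortPoints(np.array(uv,float).reshape(-1,1,2),K,c['distortion'])[:,0]
    d=np.c_[p,np.ones(len(p))]@R.from_quat(c['attitude']).as_matrix().T
    return c['position'],d
def onz(n,uv,z):
    o,d=ray(n,uv); return o+d*((z-o[2])/d[:,2])[:,None]
def proj(n,P):
    c=r.camera_params(n);K=np.array([[c['fx'],0,c['cx']],[0,c['fy'],c['cy']],[0,0,1]])
    M=R.from_quat(c['attitude']).as_matrix().T
    return cv2.projectPoints(np.array(P,float).reshape(-1,1,3),cv2.Rodrigues(M)[0],-M@c['position'],K,c['distortion'])[0][:,0]
def mask(im,lo,hi,roi):
    h=cv2.cvtColor(im,cv2.COLOR_RGB2HSV);m=cv2.inRange(h,lo,hi);z=np.zeros_like(m)
    x0,y0,x1,y1=roi;z[y0:y1,x0:x1]=m[y0:y1,x0:x1];return z
ROI={"top":(285,170,362,258),"scene":(268,172,352,270)}
E
python3 - <<'E'
from h import *
out=[]
for n in ("scene","top"):
    im=cv2.imread(f"pics/{n}0.png")[...,::-1].copy();x0,y0,x1,y1=ROI[n]
    c=cv2.resize(im[y0:y1,x0:x1],(400,int(400*(y1-y0)/(x1-x0))),interpolation=cv2.INTER_CUBIC)
    c=np.clip(c.astype(float)*1.8,0,255).astype(np.uint8)
    out.append(cv2.copyMakeBorder(c,0,500-c.shape[0],0,0,cv2.BORDER_CONSTANT))
    for nm,lo,hi,z in(("blue",(105,150,60),(125,255,255),.12),("orange",(8,170,90),(20,255,255),.118)):
        m=mask(im,lo,hi,ROI[n]);k,l,s,ce=cv2.connectedComponentsWithStats(m)
        for i in range(1,k):
            if s[i,4]>5: print(n,nm,s[i],ce[i].round(1),onz(n,[ce[i]],z).round(4))
cv2.imwrite("pics/c0.png",np.hstack(out)[...,::-1])
E
```

```text
scene blue [289 224  12  10  97] [294.8 228.5] [[ 0.5598 -0.0556  0.12  ]]
scene orange [298 202   4   8  21] [299.4 206.6] [[ 0.4969 -0.0543  0.118 ]]
top blue [326 185  11  11  89] [331. 190.] [[ 0.5667 -0.0565  0.12  ]]
top orange [329 216   5  10  30] [331.3 220.6] [[ 0.486  -0.0583  0.118 ]]
```

View pics/c0.png

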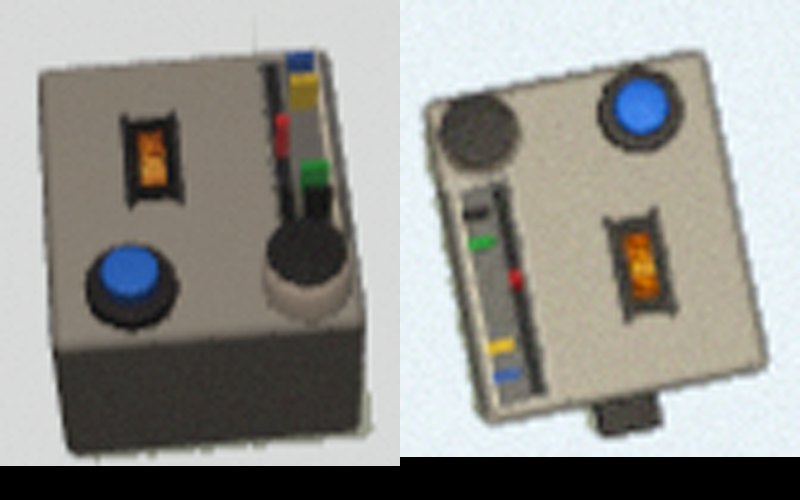

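The bars from the hopper (+x) end are black, green, yellow, blue, so green is at +26 mm and the target is +0.50 rad. The hand (red) now stands near upright. I'll fit the pose of the box from its top corners: scene crop (40,72), (57,350), (364,322); top crop (25,100), (305,52), (366,368), (90,422).

Run:
```python
from h import *
from scipy.optimize import least_squares
C=lambda *a:np.array(a,float)
S={"top":(C((25,100),(305,52),(366,368),(90,422))*77/400+[285,170],C((85,75),(85,-75),(-85,-75),(-85,75))/1e3),
"scene":(C((40,72),(57,350),(364,322))*84/400+[268,172],C((-85,-75),(85,-75),(85,75))/1e3)}
def res(p,ns,full=False):
    c,s=np.cos(p[2]),np.sin(p[2]);o=[]
    for n in ns:
        W=onz(n,S[n][0],.11)[:,:2];o.append(W-(S[n][1]@np.array([[c,s],[-s,c]])+p[:2]))
    return np.concatenate(o).ravel()
for ns in(["top"],["scene"],["top","scene"]):
    f=least_squares(res,[.5,-.05,0.2],args=(ns,));p=f.x
    print(ns,p.round(4),(f.fun*1e3).round(1))
c,s=np.cos(p[2]),np.sin(p[2]);M=np.array([[c,-s],[s,c]])
for n,o in(("top",.12),("scene",.12)):
    for nm,uv,z in(("btn",{"top":(331,190),"scene":(294.8,228.5)}[n],.125),("wheel",{"top":(331.3,220.6),"scene":(299.4,206.6)}[n],.115)):
        w=onz(n,[uv],z)[0,:2];print(n,nm,w.round(4),"local",((w-p[:2])@M).round(4))
```

```text
['top'] [ 0.5005 -0.0361  0.2048] [-0.5 -1.5 -3.4  1.6  1.4  3.6  2.5 -3.6]
['scene'] [ 0.5044 -0.0298  0.2181] [ 2.6  2.4 -1.4  1.4 -1.2 -3.8]
['top', 'scene'] [ 0.5022 -0.0334  0.2159] [-1.1 -5.  -5.7 -2.2 -1.3  1.6  1.5 -5.3  5.   5.8  0.9  5.2  0.8 -0.1]
top btn [ 0.5661 -0.0562] local [ 0.0576 -0.0361]
top wheel [ 0.486  -0.0585] local [-0.0212 -0.0211]
scene btn [ 0.5631 -0.0549] local [ 0.0549 -0.0341]
scene wheel [ 0.4948 -0.0547] local [-0.0117 -0.0193]
```

```bash
cat >> h.py <<'E'
W=np.array([.487,-.0575]);B=np.array([.5655,-.0562]);YAW=.215
ex=np.array([np.cos(YAW),np.sin(YAW),0])
def togo(t,p=None,q=None):
    s=r.get_state();Rt=R.from_quat(s['eef_rot'] if q is None else q)
    return Rt.inv().apply(np.array(t)-(s['tool_pos'] if p is None else p)).round(4)
def red(full=False):
    im=r.snapshot("top");o={}
    for nm,lo,hi in(("red",(172,120,60),(180,255,255)),("green",(50,120,40),(75,255,255)),("yellow",(22,120,90),(32,255,255)),("blue",(105,120,60),(125,255,255))):
        m=mask(im,lo,hi,(288,195,318,255))
        if nm=="red": m|=mask(im,(0,150,60),(4,255,255),(288,195,318,255))
        ys,xs=np.nonzero(m)
        if len(xs):
            w=im[ys,xs].max(1)-im[ys,xs].min(1).astype(float);o[nm]=(np.average(xs,weights=w),np.average(ys,weights=w),len(xs))
    for k,v in o.items():
        p=onz("top",[v[:2]],.14 if k=="red" else .132)[0,:2]-W
        print(k,np.round(v,2),"local x mm",round(1e3*p@ex[:2],2))
    return im
E
python3 - <<'E'
from h import *
red()
t=np.r_[W,.2]-.007*ex
print(t,togo(t,p=[.226,-.583,.239]), R.from_quat(r.get_state()['eef_rot']).as_matrix().round(3))
E
```

```text
red [306.62 222.81   5.  ] local x mm 4.91
green [300.05 216.33   8.  ] local x mm 25.11
yellow [303.99 236.14  12.  ] local x mm -27.17
blue [304.39 242.     4.  ] local x mm -42.14
[ 0.48016117 -0.05899343  0.2       ] [ 0.4264 -0.3966  0.0395] [[ 0.932  0.362 -0.001]
 [ 0.362 -0.932  0.001]
 [-0.    -0.001 -1.   ]]
```

Request:
{"name": "carry_out", "arguments": {
  "plan": [
    {"rot": [0, 0, 0.05], "xyz": [0.02, -0.018, 0], "grip": 255},
    {"rot": [0, 0, 0.1], "xyz": [0.046, -0.043, 0.002], "grip": 255},
    {"rot": [0, 0, 0.155], "xyz": [0.075, -0.07, 0.005], "grip": 255},
    {"rot": [0, 0, 0.155], "xyz": [0.104, -0.097, 0.01], "grip": 255},
    {"rot": [0, 0, 0.155], "xyz": [0.133, -0.124, 0.012], "grip": 255},
    {"rot": [0, 0, 0.155], "xyz": [0.162, -0.151, 0.015], "grip": 255},
    {"rot": [0, 0, 0.155], "xyz": [0.191, -0.178, 0.018], "grip": 255},
    {"rot": [0, 0, 0.155], "xyz": [0.213, -0.198, 0.02], "grip": 255}
  ],
  "squeeze": 10
}}

```text
clock: 0.82
tool_pos: [0.354, -0.3177, 0.2185]
eef_rot: [0.994, 0.109, 0.0, -0.001]
contact_force: [-0.0, -0.4, 0.5]
opening: 0.419
finger_force: 0.0
```

Run:
```python
from h import *
s=r.get_state();print(s['clock'],s['tool_pos'],s['opening'])
t=np.r_[W,.2]-.007*ex
q=(R.from_quat([0.983,0.1838,0,0])*R.from_rotvec([0,0,.155])).as_quat()
p0=np.array([.226,-.583,.239])+R.from_quat([0.983,0.1838,0,0]).apply([.213,-.198,.02])
print(p0,togo(t,p0,q),togo(t))
```

```text
0.8167 [ 0.35399582 -0.31767256  0.21849517] 0.41889489802777335
[ 0.35306736 -0.32141467  0.219     ] [ 0.1801 -0.2293  0.019 ] [ 0.179  -0.2253  0.0189]
```

Request:
{"name": "carry_out", "arguments": {
  "plan": [
    {"rot": [0, 0, 0], "xyz": [0.024, -0.031, 0.003], "grip": 255},
    {"rot": [0, 0, 0], "xyz": [0.048, -0.061, 0.006], "grip": 255},
    {"rot": [0, 0, 0], "xyz": [0.072, -0.092, 0.009], "grip": 255},
    {"rot": [0, 0, 0], "xyz": [0.096, -0.122, 0.011], "grip": 255},
    {"rot": [0, 0, 0], "xyz": [0.12, -0.153, 0.013], "grip": 255},
    {"rot": [0, 0, 0], "xyz": [0.144, -0.183, 0.015], "grip": 255},
    {"rot": [0, 0, 0], "xyz": [0.166, -0.211, 0.017], "grip": 255},
    {"rot": [0, 0, 0], "xyz": [0.18, -0.229, 0.019], "grip": 255}
  ]
}}

```text
clock: 1.48
tool_pos: [0.4817, -0.0546, 0.1996]
eef_rot: [0.994, 0.11, 0.001, -0.001]
contact_force: [-0.3, -0.4, -0.6]
opening: 0.006
finger_force: 0.0
```

Request:
{"name": "carry_out", "arguments": {
  "plan": [
    {"rot": [0, 0, 0], "xyz": [0, 0, 0.025], "grip": 255},
    {"rot": [0, 0, 0], "xyz": [0, 0, 0.045], "grip": 255},
    {"rot": [0, 0, 0], "xyz": [0, 0, 0.06], "grip": 255},
    {"rot": [0, 0, 0], "xyz": [0, 0, 0.065], "grip": 255},
    {"rot": [0, 0, 0], "xyz": [0, 0, 0.065], "grip": 255},
    {"rot": [0, 0, 0], "xyz": [0, 0, 0.065], "grip": 255}
  ]
}}

```text
clock: 1.98
tool_pos: [0.4801, -0.0592, 0.1349]
eef_rot: [0.994, 0.107, 0.0, 0.0]
contact_force: [-0.3, 0.2, -0.3]
opening: 0.004
finger_force: 0.0
```

Run:
```python
from h import *
s=r.get_state();print(s['clock'],s['tool_pos'],s['opening'],s['contact_force'],togo(np.r_[W,.135]-.007*ex))
im=red()
out=[]
a=im[170:258,270:370];b=r.snapshot("scene");b=b[160:270,258:358]
f=lambda c:np.clip(cv2.resize(c,(400,500 if 0 else int(4*c.shape[0])),interpolation=cv2.INTER_CUBIC)*1.6,0,255).astype(np.uint8)
a,b=f(a),f(b);a=cv2.copyMakeBorder(a,0,b.shape[0]-a.shape[0],0,0,cv2.BORDER_CONSTANT)
cv2.imwrite("pics/c1.png",np.hstack([a,b])[...,::-1])
```

```text
1.9833 [ 0.4801436  -0.05919304  0.13493896] 0.003697711382942226 [-0.31091817  0.21040462 -0.3221969 ] [ 0.0001 -0.0002 -0.0001]
```

View pics/c1.png

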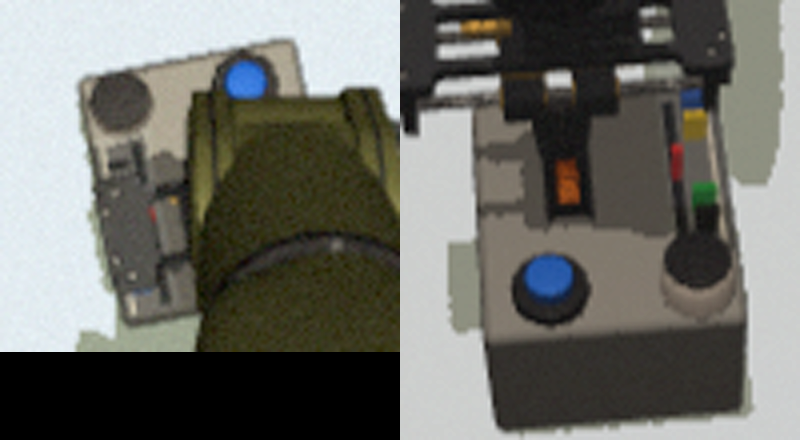

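The scene crop shows the shut fingertip (565,140) in line with the wheel (568,182). The red hand is at (678,160), and the green bar at (704,192). Now I'll feel downwards for the crest.

Request:
{"name": "carry_out", "arguments": {
  "plan": [
    {"rot": [0, 0, 0], "xyz": [0, 0, 0.006], "grip": 255},
    {"rot": [0, 0, 0], "xyz": [0, 0, 0.01], "grip": 255},
    {"rot": [0, 0, 0], "xyz": [0, 0, 0.011], "grip": 255},
    {"rot": [0, 0, 0], "xyz": [0, 0, 0.012], "grip": 255},
    {"rot": [0, 0, 0], "xyz": [0, 0, 0.012], "grip": 255}
  ]
}}

```text
clock: 2.5
tool_pos: [0.4799, -0.059, 0.1225]
eef_rot: [0.994, 0.107, -0.0, -0.0]
contact_force: [-0.4, 0.1, 0.1]
opening: 0.007
finger_force: 0.0
```

Request:
{"name": "carry_out", "arguments": {
  "plan": [
    {"rot": [0, 0, 0], "xyz": [0, 0, 0.001], "grip": 255},
    {"rot": [0, 0, 0], "xyz": [0, 0, 0.0015], "grip": 255},
    {"rot": [0, 0, 0], "xyz": [0, 0, 0.0015], "grip": 255}
  ]
}}

```text
clock: 2.75
tool_pos: [0.48, -0.0591, 0.1212]
eef_rot: [0.994, 0.107, -0.0, 0.0]
contact_force: [0.3, -0.3, 0.1]
opening: 0.006
finger_force: 0.0
```

Request:
{"name": "carry_out", "arguments": {
  "plan": [
    {"rot": [0, 0, 0], "xyz": [0, 0, 0.001], "grip": 255},
    {"rot": [0, 0, 0], "xyz": [0, 0, 0.0015], "grip": 255},
    {"rot": [0, 0, 0], "xyz": [0, 0, 0.0015], "grip": 255}
  ]
}}

```text
clock: 3.0
tool_pos: [0.4799, -0.0591, 0.1196]
eef_rot: [0.994, 0.107, -0.0, 0.0]
contact_force: [-0.4, 0.7, 0.1]
opening: 0.007
finger_force: 0.0
```

Request:
{"name": "carry_out", "arguments": {
  "plan": [
    {"rot": [0, 0, 0], "xyz": [0, 0, 0.001], "grip": 255},
    {"rot": [0, 0, 0], "xyz": [0, 0, 0.0015], "grip": 255},
    {"rot": [0, 0, 0], "xyz": [0, 0, 0.0015], "grip": 255}
  ]
}}

```text
clock: 3.25
tool_pos: [0.4799, -0.0591, 0.1181]
eef_rot: [0.994, 0.107, -0.0, 0.0]
contact_force: [0.3, 0.4, -0.8]
opening: 0.007
finger_force: 0.0
```

Request:
{"name": "carry_out", "arguments": {
  "plan": [
    {"rot": [0, 0, 0], "xyz": [0, 0, 0.001], "grip": 255},
    {"rot": [0, 0, 0], "xyz": [0, 0, 0.0015], "grip": 255},
    {"rot": [0, 0, 0], "xyz": [0, 0, 0.0015], "grip": 255}
  ]
}}

```text
clock: 3.5
tool_pos: [0.4799, -0.059, 0.1166]
eef_rot: [0.994, 0.107, -0.0, 0.0]
contact_force: [-0.6, 0.2, 0.6]
opening: 0.007
finger_force: 0.0
```

Request:
{"name": "carry_out", "arguments": {
  "plan": [
    {"rot": [0, 0, 0], "xyz": [0, 0, 0.0005], "grip": 255},
    {"rot": [0, 0, 0], "xyz": [0, 0, 0.001], "grip": 255},
    {"rot": [0, 0, 0], "xyz": [0, 0, 0.001], "grip": 255}
  ]
}}

```text
clock: 3.75
tool_pos: [0.48, -0.059, 0.1158]
eef_rot: [0.994, 0.107, 0.0, 0.0]
contact_force: [0.7, -0.0, 2.3]
opening: 0.005
finger_force: 1.3
```

Request:
{"name": "carry_out", "arguments": {
  "plan": [
    {"rot": [0, 0, 0], "xyz": [0, 0, 0.0007], "grip": 255},
    {"rot": [0, 0, 0], "xyz": [0, 0, 0.0012], "grip": 255},
    {"rot": [0, 0, 0], "xyz": [0, 0, 0.0012], "grip": 255}
  ]
}}

```text
clock: 4.0
tool_pos: [0.48, -0.0591, 0.1148]
eef_rot: [0.994, 0.107, 0.0, 0.0]
contact_force: [-1.6, 0.1, 7.0]
opening: 0.005
finger_force: 3.4
```

Request:
{"name": "carry_out", "arguments": {
  "plan": [
    {"rot": [0, 0, 0], "xyz": [0.0, 0, 0.0003], "grip": 255},
    {"rot": [0, 0, 0], "xyz": [0.001, 0, 0.0004], "grip": 255},
    {"rot": [0, 0, 0], "xyz": [0.002, 0, 0.0004], "grip": 255},
    {"rot": [0, 0, 0], "xyz": [0.003, 0, 0.0004], "grip": 255},
    {"rot": [0, 0, 0], "xyz": [0.004, 0, 0.0004], "grip": 255},
    {"rot": [0, 0, 0], "xyz": [0.005, 0, 0.0004], "grip": 255},
    {"rot": [0, 0, 0], "xyz": [0.005, 0, 0.0004], "grip": 255}
  ]
}}

```text
clock: 4.58
tool_pos: [0.4832, -0.0584, 0.1144]
eef_rot: [0.994, 0.107, -0.002, 0.0]
contact_force: [-4.3, -0.1, 8.9]
opening: 0.004
finger_force: 4.4
```

```bash
cat >> h.py <<'E'
def sred():
    im=r.snapshot("scene");roi=(322,178,352,225);o={}
    for nm,lo,hi,z in(("red",(170,120,60),(180,255,255),.135),("green",(50,120,40),(75,255,255),.132),("yellow",(22,120,70),(32,255,255),.132)):
        m=mask(im,lo,hi,roi)
        if nm=="red": m|=mask(im,(0,120,60),(4,255,255),roi)
        ys,xs=np.nonzero(m)
        if len(xs): c=(xs.mean(),ys.mean());print("scene",nm,np.round(c,2),len(xs),"rows",ys.min(),ys.max(),"lx",round(1e3*(onz("scene",[c],z)[0,:2]-W)@ex[:2],1))
    return im
E
python3 - <<'E'
from h import *
s=r.get_state();print(s['tool_pos'],s['contact_force']);sred()
E
```

```text
[ 0.48324885 -0.05837066  0.11441889] [-4.26761774 -0.14803931  8.89413812]
scene red [327.  201.5] 18 rows 199 204 lx 14.5
scene green [333.22 208.07] 27 rows 206 211 lx 32.3
scene yellow [330.59 192.35] 17 rows 190 194 lx -13.3
```

Request:
{"name": "carry_out", "arguments": {
  "plan": [
    {"rot": [0, 0, 0], "xyz": [0.001, 0, 0], "grip": 255},
    {"rot": [0, 0, 0], "xyz": [0.002, 0, 0], "grip": 255},
    {"rot": [0, 0, 0], "xyz": [0.003, 0, 0], "grip": 255},
    {"rot": [0, 0, 0], "xyz": [0.004, 0, 0], "grip": 255},
    {"rot": [0, 0, 0], "xyz": [0.005, 0, 0], "grip": 255},
    {"rot": [0, 0, 0], "xyz": [0.006, 0, 0], "grip": 255},
    {"rot": [0, 0, 0], "xyz": [0.006, 0, 0], "grip": 255}
  ]
}}

```text
clock: 5.22
tool_pos: [0.489, -0.0571, 0.1144]
eef_rot: [0.994, 0.107, -0.002, 0.0]
contact_force: [-4.1, -0.2, 9.3]
opening: 0.007
finger_force: 4.4
```

Run:
```python
from h import *
s=r.get_state();print(s['tool_pos'],s['contact_force']);sred()
```

```text
[ 0.4890416  -0.05712351  0.11439326] [-4.07628712 -0.22698629  9.2943928 ]
scene red [327.5 204.5] 10 rows 203 206 lx 23.2
scene green [333.14 208.  ] 28 rows 206 211 lx 32.1
scene yellow [330.5 193.5] 8 rows 193 194 lx -9.9
```

Request:
{"name": "carry_out", "arguments": {
  "plan": [
    {"rot": [0, 0, 0], "xyz": [0.0007, 0, 0], "grip": 255},
    {"rot": [0, 0, 0], "xyz": [0.0014, 0, 0], "grip": 255},
    {"rot": [0, 0, 0], "xyz": [0.0014, 0, 0], "grip": 255},
    {"rot": [0, 0, 0], "xyz": [0.0, 0, -0.001], "grip": 255},
    {"rot": [0, 0, 0], "xyz": [-0.0005, 0, -0.004], "grip": 255},
    {"rot": [0, 0, 0], "xyz": [-0.0005, 0, -0.025], "grip": 255},
    {"rot": [0, 0, 0], "xyz": [-0.0005, 0, -0.055], "grip": 255}
  ]
}}

```text
clock: 5.85
tool_pos: [0.4886, -0.0566, 0.168]
eef_rot: [0.994, 0.107, -0.003, -0.0]
contact_force: [0.9, -0.2, -0.5]
opening: 0.006
finger_force: 0.0
```

Request:
{"name": "carry_out", "arguments": {
  "plan": [
    {"rot": [0, 0, 0], "xyz": [0, 0.025, -0.015], "grip": 255},
    {"rot": [0, 0, 0], "xyz": [0, 0.06, -0.015], "grip": 255},
    {"rot": [0, 0, 0], "xyz": [0, 0.095, -0.015], "grip": 255},
    {"rot": [0, 0, 0], "xyz": [0, 0.12, -0.015], "grip": 255},
    {"rot": [0, 0, 0], "xyz": [0, 0.13, -0.015], "grip": 255},
    {"rot": [0, 0, 0], "xyz": [0, 0.13, -0.015], "grip": 255}
  ]
}}

```text
clock: 6.35
tool_pos: [0.5179, -0.1868, 0.1839]
eef_rot: [0.994, 0.105, 0.0, 0.001]
contact_force: [-0.6, 0.6, 0.5]
opening: 0.005
finger_force: 0.0
```

Run:
```python
from h import *
s=r.get_state();print(s['tool_pos'],s['contact_force']);b=sred()
im=red()
a=im[195:250,285:325];b=b[178:225,315:355]
f=lambda c:np.clip(cv2.resize(c,(400,550),interpolation=cv2.INTER_NEAREST)*1.8,0,255).astype(np.uint8)
cv2.imwrite("pics/c2.png",np.hstack([f(a),f(b)])[...,::-1])
```

```text
[ 0.51789654 -0.18675303  0.18393848] [-0.58135853  0.59820522  0.51383314]
scene red [327.71 205.  ] 7 rows 204 206 lx 24.6
scene green [333.14 208.  ] 28 rows 206 211 lx 32.1
scene yellow [331.26 190.76] 38 rows 188 194 lx -17.8
red [305.8  218.07  14.  ] local x mm 17.3
green [299.84 216.39   9.  ] local x mm 25.07
yellow [303.99 236.14  12.  ] local x mm -27.17
blue [304.7  241.83   5.  ] local x mm -41.89
```

View pics/c2.png

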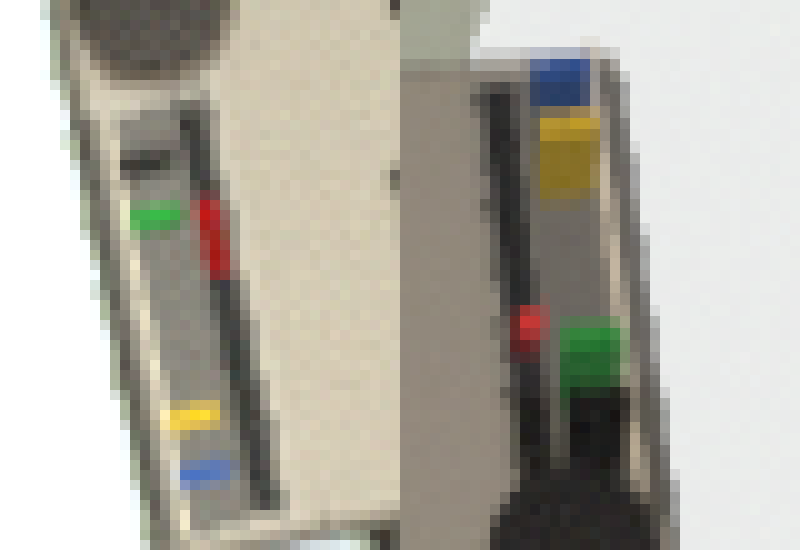

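The top crop shows the red hand from (225,275) to its tip at (205,200), with the green bar at (155,216). It is close to level, so I'll make a soft-weighted sub-pixel measurement before correcting.

```bash
cat >> h.py <<'E'
def soft(n=4,name=None):
    im=cv2.imread(name)[...,::-1].astype(float) if name else np.mean([r.snapshot("top").astype(float) for _ in range(n)],0)
    sub=im[195:250,288:320];ys,xs=np.mgrid[195:250,288:320];Rr,G,Bb=sub[...,0],sub[...,1],sub[...,2]
    ws={"red":Rr-np.maximum(G,Bb)-12,"green":G-np.maximum(Rr,Bb)-10,"yellow":np.minimum(Rr,G)-Bb-35,"blue":Bb-np.maximum(Rr,G)-10}
    M={"green":26.4,"yellow":-26.4,"blue":-41.3};L={}
    ws["red"][(G-Bb)>25]=0
    ey=np.array([-ex[1],ex[0]])
    for k,w in ws.items():
        w=np.clip(w,0,None);c=((w*xs).sum()/w.sum(),(w*ys).sum()/w.sum())
        p=onz("top",[c],.123 if k=="red" else .132)[0,:2]-W;L[k]=1e3*p@ex[:2]
        if k=="red":
            P=onz("top",np.c_[xs.ravel(),ys.ravel()],.13)[:,:2]-W
            l=1e3*P@ex[:2];h=np.histogram(l,np.arange(-5,45,2.5),weights=w.ravel())[0]
            print("profile",dict(zip(np.arange(-3.75,43,2.5),h.round())))
    off=np.mean([M[k]-L[k] for k in M]);x=L["red"]+off
    th=np.linspace(-.6,1,1601);t=th[np.argmin(abs((21.8*np.tan(th)+55*np.sin(th))/2-x))]
    print({k:round(v,2) for k,v in L.items()},"off",round(off,2),"green off",round(26.4-L["green"],2),"turn",round(t,3))
E
python3 - <<'E'
from h import *
soft(name="pics/top0.png");soft()
E
```

```text
profile {np.float64(-3.75): np.float64(3.0), np.float64(-1.25): np.float64(37.0), np.float64(1.25): np.float64(82.0), np.float64(3.75): np.float64(117.0), np.float64(6.25): np.float64(115.0), np.float64(8.75): np.float64(48.0), np.float64(11.25): np.float64(3.0), np.float64(13.75): np.float64(0.0), np.float64(16.25): np.float64(0.0), np.float64(18.75): np.float64(0.0), np.float64(21.25): np.float64(0.0), np.float64(23.75): np.float64(0.0), np.float64(26.25): np.float64(0.0), np.float64(28.75): np.float64(0.0), np.float64(31.25): np.float64(0.0), np.float64(33.75): np.float64(0.0), np.float64(36.25): np.float64(0.0), np.float64(38.75): np.float64(0.0), np.float64(41.25): np.float64(0.0)}
{'red': np.float64(4.5), 'green': np.float64(25.35), 'yellow': np.float64(-27.37), 'blue': np.float64(-42.0)} off 0.91 green off 1.05 turn 0.141
profile {np.float64(-3.75): np.float64(0.0), np.float64(-1.25): np.float64(0.0), np.float64(1.25): np.float64(0.0), np.float64(3.75): np.float64(0.0), np.float64(6.25): np.float64(26.0), np.float64(8.75): np.float64(86.0), np.float64(11.25): np.float64(120.0), np.float64(13.75): np.float64(125.0), np.float64(16.25): np.float64(120.0), np.float64(18.75): np.float64(117.0), np.float64(21.25): np.float64(117.0), np.float64(23.75): np.float64(170.0), np.float64(26.25): np.float64(122.0), np.float64(28.75): np.float64(18.0), np.float64(31.25): np.float64(0.0), np.float64(33.75): np.float64(0.0), np.float64(36.25): np.float64(0.0), np.float64(38.75): np.float64(0.0), np.float64(41.25): np.float64(0.0)}
{'red': np.float64(18.08), 'green': np.float64(25.32), 'yellow': np.float64(-27.29), 'blue': np.float64(-41.97)} off 0.88 green off 1.08 turn 0.495
```

Turn is about 0.49–0.50 rad against the 0.50 target, so the hand is level with green. Now the button.

Run:
```python
from h import *
print(togo([.566,-.056,.145]))
```

```text
[ 0.0741 -0.1122  0.0392]
```

Request:
{"name": "carry_out", "arguments": {
  "plan": [
    {"rot": [0, 0, 0], "xyz": [0.016, -0.024, 0], "grip": 255},
    {"rot": [0, 0, 0], "xyz": [0.036, -0.054, 0], "grip": 255},
    {"rot": [0, 0, 0], "xyz": [0.056, -0.084, 0], "grip": 255},
    {"rot": [0, 0, 0], "xyz": [0.07, -0.106, 0], "grip": 255},
    {"rot": [0, 0, 0], "xyz": [0.074, -0.112, 0], "grip": 255},
    {"rot": [0, 0, 0], "xyz": [0.074, -0.112, 0.02], "grip": 255},
    {"rot": [0, 0, 0], "xyz": [0.074, -0.112, 0.039], "grip": 255},
    {"rot": [0, 0, 0], "xyz": [0.074, -0.112, 0.039], "grip": 255}
  ]
}}

```text
clock: 7.32
tool_pos: [0.5636, -0.0583, 0.1424]
eef_rot: [0.994, 0.108, -0.003, -0.0]
contact_force: [-0.5, -0.0, -0.6]
opening: 0.009
finger_force: 0.0
```

Request:
{"name": "carry_out", "arguments": {
  "plan": [
    {"rot": [0, 0, 0], "xyz": [0, 0, 0.004], "grip": 255},
    {"rot": [0, 0, 0], "xyz": [0, 0, 0.008], "grip": 255},
    {"rot": [0, 0, 0], "xyz": [0, 0, 0.011], "grip": 255},
    {"rot": [0, 0, 0], "xyz": [0, 0, 0.013], "grip": 255},
    {"rot": [0, 0, 0], "xyz": [0, 0, 0.014], "grip": 255},
    {"rot": [0, 0, 0], "xyz": [0, 0, 0.014], "grip": 255}
  ]
}}

```text
clock: 7.82
tool_pos: [0.5667, -0.0589, 0.1315]
eef_rot: [0.994, 0.107, 0.0, 0.0]
contact_force: [-0.8, -1.2, 3.1]
opening: 0.004
finger_force: 0.9
```

Run:
```python
from h import *
s=r.get_state();print(s['tool_pos'],s['contact_force'])
b=r.snapshot("scene")[190:255,265:345]
cv2.imwrite("pics/c3.png",np.clip(cv2.resize(b,None,fx=6,fy=6,interpolation=cv2.INTER_CUBIC)*1.8,0,255)[...,::-1])
```

```text
[ 0.56667376 -0.05894044  0.13150068] [-0.81475235 -1.24348639  3.10710522][ WARN:0@0.435] global loadsave.cpp:1063 imwrite_ Unsupported depth image for selected encoder is fallbacked to CV_8U.
```

View pics/c3.png

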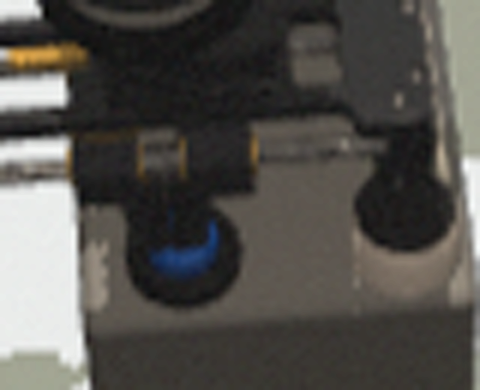

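The fingertip sits on the blue button (about (180,235) in the crop), slightly to its left, and contact is about 3 N. I'll press on down in small steps.

Request:
{"name": "carry_out", "arguments": {
  "plan": [
    {"rot": [0, 0, 0], "xyz": [0, -0.002, 0], "grip": 255},
    {"rot": [0, 0, 0], "xyz": [0, -0.002, 0.001], "grip": 255},
    {"rot": [0, 0, 0], "xyz": [0, -0.002, 0.002], "grip": 255},
    {"rot": [0, 0, 0], "xyz": [0, -0.002, 0.003], "grip": 255},
    {"rot": [0, 0, 0], "xyz": [0, -0.002, 0.003], "grip": 255},
    {"rot": [0, 0, 0], "xyz": [0, -0.002, 0.003], "grip": 255}
  ]
}}

```text
clock: 8.37
tool_pos: [0.5664, -0.0568, 0.1283]
eef_rot: [0.994, 0.107, 0.0, 0.0]
contact_force: [0.4, -1.4, 4.0]
opening: 0.005
finger_force: 1.9
```

Request:
{"name": "carry_out", "arguments": {
  "plan": [
    {"rot": [0, 0, 0], "xyz": [0, 0, 0.001], "grip": 255},
    {"rot": [0, 0, 0], "xyz": [0, 0, 0.002], "grip": 255},
    {"rot": [0, 0, 0], "xyz": [0, 0, 0.003], "grip": 255},
    {"rot": [0, 0, 0], "xyz": [0, 0, 0.003], "grip": 255},
    {"rot": [0, 0, 0], "xyz": [0, 0, 0.003], "grip": 255}
  ]
}}

```text
clock: 8.78
tool_pos: [0.5664, -0.0568, 0.1264]
eef_rot: [0.994, 0.107, 0.001, 0.0]
contact_force: [-0.9, -0.4, 13.2]
opening: 0.001
finger_force: 6.8
```

Request:
{"name": "carry_out", "arguments": {
  "plan": [
    {"rot": [0, 0, 0], "xyz": [0, 0, 0.0007], "grip": 255},
    {"rot": [0, 0, 0], "xyz": [0, 0, 0.0013], "grip": 255},
    {"rot": [0, 0, 0], "xyz": [0, 0, 0.0013], "grip": 255},
    {"rot": [0, 0, 0], "xyz": [0, 0, 0.0013], "grip": 255}
  ]
}}

```text
clock: 9.12
tool_pos: [0.5664, -0.0568, 0.1262]
eef_rot: [0.994, 0.107, 0.001, 0.0]
contact_force: [-4.0, -1.2, 21.9]
opening: 0.002
finger_force: 11.5
```

Stopped hard at z = 0.1262. I'll release in steps and check that the spring travel matches 6 mm.

Request:
{"name": "carry_out", "arguments": {
  "plan": [
    {"rot": [0, 0, 0], "xyz": [0, 0, -0.003], "grip": 255},
    {"rot": [0, 0, 0], "xyz": [0, 0, -0.005], "grip": 255},
    {"rot": [0, 0, 0], "xyz": [0, 0, -0.007], "grip": 255},
    {"rot": [0, 0, 0], "xyz": [0, 0, -0.007], "grip": 255},
    {"rot": [0, 0, 0], "xyz": [0, 0, -0.007], "grip": 255}
  ]
}}

```text
clock: 9.53
tool_pos: [0.5662, -0.0567, 0.1307]
eef_rot: [0.994, 0.107, 0.0, 0.0]
contact_force: [1.6, -1.0, 1.8]
opening: 0.005
finger_force: 1.2
```

Request:
{"name": "carry_out", "arguments": {
  "plan": [
    {"rot": [0, 0, 0], "xyz": [0, 0, -0.001], "grip": 255},
    {"rot": [0, 0, 0], "xyz": [0, 0, -0.001], "grip": 255},
    {"rot": [0, 0, 0], "xyz": [0, 0, -0.001], "grip": 255}
  ]
}}

```text
clock: 9.78
tool_pos: [0.5659, -0.0565, 0.1316]
eef_rot: [0.994, 0.107, -0.0, -0.0]
contact_force: [0.3, -0.7, 1.8]
opening: 0.006
finger_force: 0.9
```

Request:
{"name": "carry_out", "arguments": {
  "plan": [
    {"rot": [0, 0, 0], "xyz": [0, 0, -0.008], "grip": 255},
    {"rot": [0, 0, 0], "xyz": [0, 0, -0.03], "grip": 255},
    {"rot": [0, 0, 0], "xyz": [0, 0, -0.06], "grip": 255},
    {"rot": [0, 0, 0], "xyz": [0, 0.03, -0.075], "grip": 255},
    {"rot": [0, 0, 0], "xyz": [0, 0.065, -0.075], "grip": 255},
    {"rot": [0, 0, 0], "xyz": [0, 0.1, -0.075], "grip": 255},
    {"rot": [0, 0, 0], "xyz": [0, 0.12, -0.075], "grip": 255},
    {"rot": [0, 0, 0], "xyz": [0, 0.12, -0.075], "grip": 255}
  ]
}}

```text
clock: 10.45
tool_pos: [0.5905, -0.1806, 0.2069]
eef_rot: [0.995, 0.103, -0.001, 0.002]
contact_force: [-0.0, 0.1, -0.1]
opening: 0.006
finger_force: 0.0
```

Run:
```python
from h import *
s=r.get_state();print(s['clock'],s['tool_pos'],s['contact_force']);soft()
im=r.snapshot("scene");m=mask(im,(105,150,60),(125,255,255),(280,215,310,245));ys,xs=np.nonzero(m);print("btn scene",xs.mean(),ys.mean(),len(xs))
```

```text
10.45 [ 0.59053185 -0.180598    0.20687641] [-0.03039474  0.14055849 -0.06933683]
profile {np.float64(-3.75): np.float64(0.0), np.float64(-1.25): np.float64(0.0), np.float64(1.25): np.float64(0.0), np.float64(3.75): np.float64(0.0), np.float64(6.25): np.float64(27.0), np.float64(8.75): np.float64(90.0), np.float64(11.25): np.float64(126.0), np.float64(13.75): np.float64(130.0), np.float64(16.25): np.float64(122.0), np.float64(18.75): np.float64(122.0), np.float64(21.25): np.float64(124.0), np.float64(23.75): np.float64(178.0), np.float64(26.25): np.float64(127.0), np.float64(28.75): np.float64(22.0), np.float64(31.25): np.float64(0.0), np.float64(33.75): np.float64(0.0), np.float64(36.25): np.float64(0.0), np.float64(38.75): np.float64(0.0), np.float64(41.25): np.float64(0.0)}
{'red': np.float64(18.1), 'green': np.float64(25.39), 'yellow': np.float64(-27.29), 'blue': np.float64(-41.94)} off 0.85 green off 1.01 turn 0.495
btn scene 294.80392156862746 228.64705882352942 102
```

The hand is unchanged at about 0.495 rad, the button is back up at its starting pixel position, and the arm is clear. Handing in.

```bash
python3 -c "
from plant import r
print(r.finish_job())"
```

```text
the job is handed in; nothing more can be done
None
```

The job is handed in: the red hand is level with the green bar (about 0.495 rad against 0.50), wheel readings stayed under 10 N, the blue button was pressed to its stop and came back up, and the arm is clear at 10.5 s.

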